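# Release the sprung tool drawer with the dowel

## Task

The trimming-tool drawer in the small wooden box is held by a hidden spring catch: take the orange-handled dowel from its stand, push it gently down through the brass-ringed hole in the box's top and keep the catch pressed, without forcing it against its stop, until the drawer has sprung out. Then put the dowel back upright in the hole of the stand it came from, let go of it, and after that pull the drawer fully open by its blue front board. Leave everything else where it is.

Things in the scene. Friction and masses are not known exactly. Their poses are not given: they have to be found in the camera images.
- cabinet: Small wooden box with one drawer, 220 x 220 x 130 mm high, fixed. Origin: centre of its underside; x axis from the drawer front to the back, z up; the drawer opens towards -x. The catch's pad gives way downwards: about 3 N to start, rising 0.35 N per mm, plus about 1 N of rubbing; after 9 mm the drawer is free, at 13 mm there is a hard stop. More than 20 N from the dowel on box or catch breaks it.
- release_hole (a point): Centre of the mouth of the brass-ringed release hole in the box's flat top, 130 mm above the table: a round 15 mm through hole in a 12 mm board, 2 mm chamfer; axes as the box. Below it, out of sight, lies the flat pad (32 mm wide) of the spring catch, 18 to 42 mm below the mouth: the depth differs each time and must be felt.
- drawer (a joint): How far the drawer is out, m: 0 shut, about 0.046 where its own spring leaves it once released (pushed out at about 40 mm/s; if the catch is let up before 20 mm it may catch again), 0.11 fully open at its stop. It stays where left. A damper drags: about 1 N plus 0.7 N per 10 mm/s.
- drawer_edge (a point): Middle of the top edge of the drawer's blue front board; moves with it. Board 14 mm thick (x), 220 mm wide (y), top edge level with the box's top (130 mm). No handle; shut, it lies on the box's front. Sprung out, a gap of about 46 mm behind it is open from above, to pinch or hook the board; nothing in the drawer within 40 mm behind the board is higher than 35 mm. Axes as the box.
- dowel: The dowel, loose, 50 g: a pale wooden shaft 12 mm in diameter and 95 mm long, above it an orange round handle 24 mm in diameter and 55 mm long; 150 mm in all. Origin: centre of the shaft's lower end (the tip); z axis along it towards the handle. It starts upright in the stand.
- stand_hole0 (a point): Centre of the mouth of the dowel's hole in the dark wooden stand: round, 15 mm, 45 mm deep, flat floor, 2 mm chamfer, 55 mm above the table. The stand is a fixed block 120 x 60 x 55 mm; axes as the block, x along its length; the modelling stick's hole is 60 mm from this one in +x.
- stick: Bystander: wooden modelling stick, 16 mm in diameter, 115 mm long, loose in the stand's other hole. Origin at its lower end.
- pot: Bystander: small unglazed pot, 64 mm wide, 50 mm high, on the rear part of the box's top. Origin: centre of its underside.
- bowl: Bystander: blue bowl, 110 mm wide, 55 mm high, on the table. Origin: centre of its underside.
- mug: Bystander: white mug, 80 mm wide, 90 mm high, on the table. Origin: centre of its underside.
- jar: Bystander: amber jar, 70 mm wide, 100 mm high, on the table. Origin: centre of its underside.
- spatula: Bystander: dark wooden spatula, 200 mm long, flat on the table to the right of everything, along x. Origin: its middle.
Mind the look-alikes: they are no part of the job. Leave any red look-alike of the part that bears stand_hole0 alone.

How it is judged:
On the way, in this order (a step that is already met when the one before it is completed fails the run):
1. the dowel is down in the release hole and presses on the catch (z of dowel in the frame of release_hole below -0.016 m and horizontal distance between dowel and release_hole below 0.008 m and contact force between dowel and cabinet above 2 N), for 0.1 s.
2. the drawer has sprung out by more than 30 mm (value of joint drawer above 0.03 m), for 0.1 s.
3. the dowel stands upright in its stand hole again and is let go, the drawer not yet pulled further than 80 mm (z of dowel in the frame of stand_hole0 below -0.035 m and horizontal distance between dowel and stand_hole0 below 0.006 m and angle between dowel's own z axis and vertical below 0.12 rad and contact force between the fingers and dowel below 0.1 N and value of joint drawer below 0.08 m), for 0.2 s.
4. the drawer is pulled fully open (more than 100 of 110 mm) (value of joint drawer above 0.1 m), for 0.2 s.
At the end, for the whole second after the job is handed in: The drawer is open by more than 100 mm and at rest; the dowel stands in its hole of the stand, its tip more than 35 mm below the mouth and within 6 mm of the hole's axis, tilted less than 0.12 rad, at rest (value of joint drawer above 0.1 m and velocity of joint drawer below 0.01 m/s and z of dowel in the frame of stand_hole0 below -0.035 m and horizontal distance between dowel and stand_hole0 below 0.006 m and angle between dowel's own z axis and vertical below 0.12 rad and linear speed of dowel below 0.02 m/s); the robot touches nothing.
It fails at once if the dowel is pushed against the box or its catch with more than 20 N (contact force between dowel and cabinet above 20 N).
It fails at once if a bystander is moved by more than 30 mm (distance of any of stick, pot, bowl, mug, jar, spatula from where it was at the start of the episode above 0.03 m).
It also fails if it takes over 72 s, if anything falls off the work surface, if the arm or the gripper's body presses on something with over 40 N, if the wrist force passes 120 N, or if a joint passes its speed limit or range.

## Robot

A 6-joint arm with a two-finger parallel gripper is mounted at the origin on the work surface. World frame = base frame: x ahead of the robot, y to its left, z up, the work surface at z = 0. Lengths are in m, angles in rad, forces in N, time in s.
With the tool pointing down it reaches from about 0.3 to 0.775 m from the base axis. Payload 14.6 kg.
Tool frame: the origin (TCP) lies at the very end of the fingers, on their centre line; the grasp point (between the pads) lies 19 mm behind it (env.grasp_offset is the distance from the TCP to the grasp point, in m); z points along the fingers, y is the line along which they close (so a half turn about z gives the same grasp; the last joint's range is limited). The gripper opens to 94 mm and grips with 3 to 60 N. Pads are 16 mm wide; open, the fingers measure 119 mm over their backs; the gripper's body (75 mm by 177 mm) begins 78 mm behind the grasp point.
Start: joints at [1.213, 0.3, 1.521, -0, 1.321, -0.067], TCP at [0.158, 0.527, 0.205] pointing down, gripper open.
Joint ranges: [-3.03, 3.03], [-0.79, 2.21], [0.23, 2.52], [-1.04, 4.18], [0, 3.07], [-2.55, 2.55]. Speed limits (rad/s): [2.22, 2.22, 2.57, 3.14, 3.14, 3.14].

## Interface

Orientations are given as a unit quaternion [x, y, z, w].
In Python, from station import env, vision gives the robot as it stands.
- The arm moves only by the tool carry_out, never from a script. Its argument "targets" is a list of rows, each a list of 3 entries, a list of its own where there are three numbers: the closure, from -1 (fully open) to 1 (shut), so that 0 is half open, then the shift along the tool's x, y, z in cm, then the turn about the tool's z in rad. A call has 1 to 20 rows; each row is the pose to reach, as a shift and turn from the pose commanded when the call began, along the tool's axes at that moment; what a row does not reach only later rows make up. A row lasts 1/8 s, in which the tool goes at most 62.5 mm and 10.7 degrees, less where a joint would pass 70% of its speed; a pose out of reach is approached as far as the arm can. A call with a gripper value outside its range is refused whole. The fingers move at their own pace and stop on an object; the grip force is fixed at half the most. Time passes only in rows, so rows that repeat a pose let the fingers close. It gives the time, the measured TCP pose, the force, the opening and the grip force at its end, in the units of the state.
- env.read_state(): the state, without advancing time (a new reading comes with each control period).
- vision.capture(name): name is "scene" or "top" or "wrist"; returns a dict with "color" (384x512x3 uint8, red, green, blue), "depth" (384x512 float32, m along the optical axis (not along the pixel's ray), 0 where there is no reading), "mtx" (3x3 intrinsics, pixels), "camera_from_world" (4x4, takes a point from world to camera coordinates). Camera axes: x right, y up, looking along -z (the intrinsics and any distortion apply to the point x, -y, -z); pixel columns grow to the right and rows downward; lengths in m; the calibration is good to about 2 mm. A picture is of the moment at which its call begins.
- env.hand_in(): hands the job in; it is judged then, once.
The state is a dict: "t": time; "qpos": joint angles; "qd": joint speeds; "joint_torque": joint torques, N m; "tool_pos": TCP position; "eef_rot": TCP orientation; "force": force on the tool from outside, world axes, zero at the start; "ft_torque": the same for the moment, N m; "gripper_width": finger opening in m; "gripper_force": force on a finger pad.
Only numpy, scipy, OpenCV 4.12 (cv2) and the standard library are available. Lean on these libraries where they do the work, as an engineer would, in place of code of your own. Each camera call takes 0.05 s, during which the arm holds its last target. There are 200 camera calls.

## Working session

There is one attempt and no reset: what is moved stays moved. The work goes in short steps, Python scripts to look and compute and a tool call to move; the robot and the scene stay as the last step left them, time stands still between calls to the robot, and variables do not carry over. Pictures are saved under pics/ and viewed, at most 10 in all, crops included, and the job is handed in when it is done.

Besides the shell and the picture viewer there is one more tool, called as name([rows], argument=value, ...), one row to a line, values as JSON. carry_out: Moves the arm, as the interface text tells. Its arguments: {"type":"object","properties":{"targets":{"type":"array"}},"required":["targets"]}

```bash
mkdir -p pics; ls; cat > h.py <<'E'
import numpy as np, cv2
from station import env, vision
def cap(n,save=None):
    c=vision.capture(n)
    np.savez(f'{n}.npz',**c)
    if save: cv2.imwrite(f'pics/{save}.png',cv2.cvtColor(c['color'],cv2.COLOR_RGB2BGR))
    return c
def ld(n): return dict(np.load(f'{n}.npz'))
def ray(c,u,v):
    K=c['mtx'];T=np.linalg.inv(c['camera_from_world'])
    d=np.array([(u-K[0,2])/K[0,0],-(v-K[1,2])/K[1,1],-1.])
    return T[:3,3],T[:3,:3]@d
def atz(c,u,v,z):
    o,d=ray(c,u,v); return o+d*(z-o[2])/d[2]
def pt(c,u,v):
    o,d=ray(c,u,v); return o+d*c['depth'][int(round(v)),int(round(u))]
E
python3 - <<'E'
from h import *
s=env.read_state();print(s)
a=cap('scene');b=cap('top')
im=np.hstack([a['color'],b['color']])
for n,c in(('s0',a),('t0',b)):
    cv2.imwrite(f'pics/{n}.png',cv2.resize(cv2.cvtColor(c['color'],cv2.COLOR_RGB2BGR),(800,600),interpolation=cv2.INTER_CUBIC))
    print(c['mtx'],c['camera_from_world'])
E
```

```text
pics
{'t': 0.0, 'qpos': array([ 1.21337496e+00,  3.00474033e-01,  1.52162227e+00, -1.15480307e-05,
        1.32067938e+00, -6.66029255e-02]), 'qd': array([ 0.00014358, -0.00025458,  0.00299938,  0.00057185,  0.00122376,
       -0.0013105 ]), 'joint_torque': array([-2.60653462e-03, -5.31811845e+01, -3.52734232e+01,  7.07268412e-02,
        2.45956139e-02, -6.98051076e-05]), 'tool_pos': array([0.15761579, 0.5266447 , 0.20486729]), 'eef_rot': array([ 1.44895904e-01,  9.89446728e-01, -5.79448049e-04, -1.19002790e-04]), 'force': array([ 0.47294127, -0.22208041, -0.36408527]), 'ft_torque': array([-0.00971482,  0.00438454,  0.00975572]), 'gripper_force': 0.0, 'gripper_width': 0.09384545871074011}
[[408.5137211    0.         256.44727345]
 [  0.         408.5137211  193.3746035 ]
 [  0.           0.           1.        ]] [[-0.61262987  0.79035277 -0.00520963  0.37532883]
 [-0.45619328 -0.3482133   0.81892319  0.18704562]
 [ 0.64542415  0.50407341  0.57387949 -1.72588683]
 [ 0.          0.          0.          1.        ]]
[[346.62221384   0.         261.73056704]
 [  0.         346.62221384 191.67951631]
 [  0.           0.           1.        ]] [[-2.40493711e-02 -9.99710246e-01 -1.02570298e-03  2.57111026e-02]
 [ 9.93977354e-01 -2.40211592e-02  1.06920553e-01 -6.00433250e-01]
 [-1.06914211e-01  1.55184652e-03  9.94267038e-01 -1.10696408e+00]
 [ 0.00000000e+00  0.00000000e+00  0.00000000e+00  1.00000000e+00]]
```

View pics/t0.png

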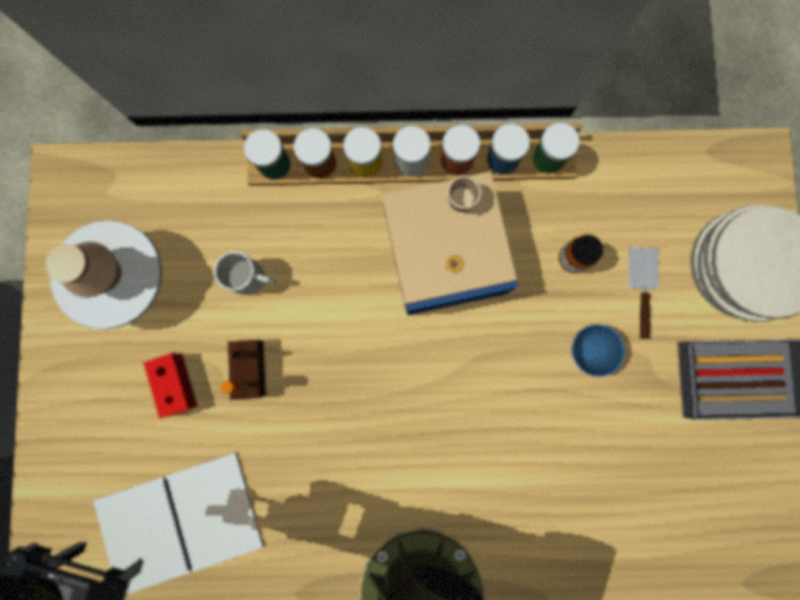

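View pics/s0.png

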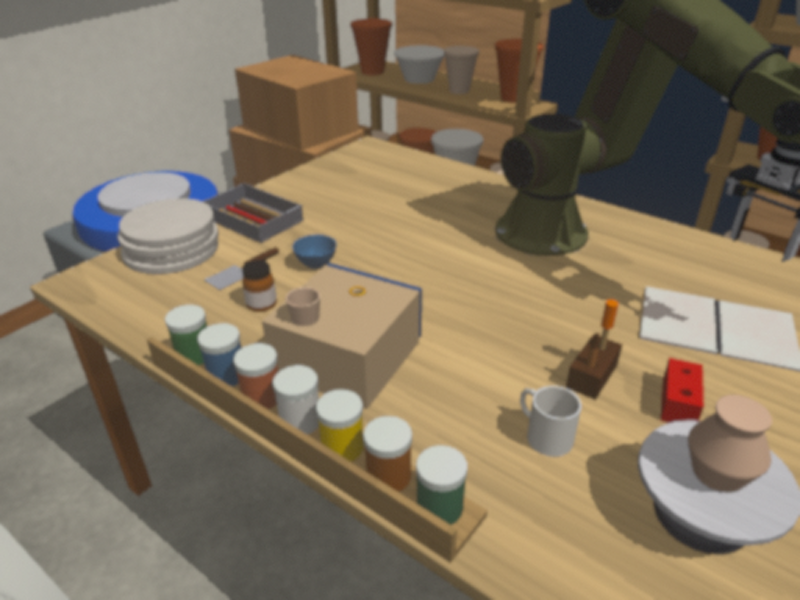

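The top view (800x600) shows the dark stand at (246,370), with the orange dowel top at (228,387). The box is at (450,245), its brass ring at (455,264) and the blue front board along (460,297). Two things could be mistaken for the stand: the dark one at (246,370) and the red one at (169,385). The dark one holds the dowel, so I choose it. I'll check it in a crop.

```bash
python3 - <<'E'
from h import *
b=ld('top');a=ld('scene')
k=lambda c,x,y,w,h,f:cv2.resize(cv2.cvtColor(c['color'],cv2.COLOR_RGB2BGR)[y:y+h,x:x+w],None,fx=f,fy=f,interpolation=cv2.INTER_CUBIC)
p=k(b,135,205,65,60,6);q=k(b,240,110,100,95,4);r=k(a,350,180,70,80,5)
H=max(x.shape[0] for x in(p,r));
cv2.imwrite('pics/c1.png',np.hstack([cv2.copyMakeBorder(x,0,400-x.shape[0],0,0,cv2.BORDER_CONSTANT) for x in(p,q)]))
cv2.imwrite('pics/c2.png',r)
E
```

```text
(no output)
```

View pics/c1.png

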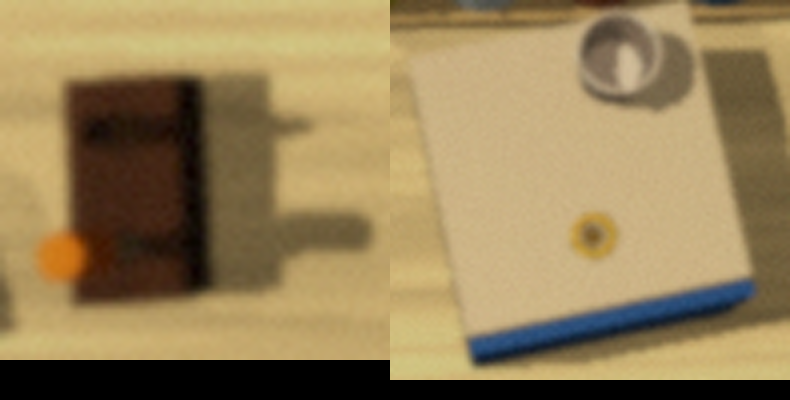

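The crop confirms it: the dowel's orange top is at (62,257) in the dark stand, near its lower end. The ring is at (594,235), and the blue board runs from (475,350) to (750,290).

```bash
python3 - <<'E'
from h import *
b=ld('top')
P=lambda x,y,z:atz(b,(x+.5)/6-.5+135,(y+.5)/6-.5+205,z)
Q=lambda x,y,z:atz(b,(x+.5-390)/4-.5+240,(y+.5)/4-.5+110,z)
print('dowel top',P(62,257,.16))
c=[P(x,y,.055) for x,y in((68,83),(182,80),(187,295),(76,300))];print('stand',np.array(c),np.mean(c,0))
print('ring',Q(594,235,.13))
c=[Q(x,y,.13) for x,y in((413,62),(688,5),(749,282),(470,340))];print('box',np.array(c),np.mean(c,0))
for i,j in((3,2),(0,1),(3,0),(2,1)):
    v=c[j]-c[i];print(np.degrees(np.arctan2(v[1],v[0])),np.linalg.norm(v))
# orange top by colour, scene & top
a=ld('scene')
for c in(a,b):
    h=cv2.cvtColor(c['color'],cv2.COLOR_RGB2HSV);m=cv2.inRange(h,(5,200,150),(16,255,255))
    n,l,s,ce=cv2.connectedComponentsWithStats(m)
    for i in range(1,n):
        if s[i,4]>15: print(s[i],ce[i],pt(c,*ce[i]))
# deproject ring from depth
for x,y in((594,190),(560,235),(640,235)):
    print(pt(b,(x-390)/4+240,y/4+110))
E
```

```text
dowel top [0.43454974 0.35011392 0.16      ]
stand [[0.52147559 0.38324325 0.055     ]
 [0.52160771 0.32254885 0.055     ]
 [0.40851522 0.31925831 0.055     ]
 [0.40731786 0.37769895 0.055     ]] [0.46472909 0.35068734 0.055     ]
ring [ 0.65911767 -0.07768233  0.13      ]
box [[ 0.79675954  0.05658172  0.13      ]
 [ 0.83665938 -0.15593404  0.13      ]
 [ 0.62044201 -0.19320639  0.13      ]
 [ 0.58163035  0.01791181  0.13      ]] [ 0.70887282 -0.06866173  0.13      ]
-79.58313792638832 0.21465608946989775
-79.3665046816311 0.21622892003946614
10.190213180921047 0.21857705881480627
9.780732175345669 0.21940642297265725
[389 192   6  17  39] [391.51282051 196.87179487] [0.44173091 0.35794762 0.15764123]
[142 244   7   7  38] [145.10526316 247.42105263] [0.43448221 0.34989106 0.1590505 ]
[ 0.69205262 -0.07972405  0.13220259]
[ 0.65855333 -0.05307924  0.13006542]
[ 0.6570666  -0.11351586  0.13019112]
```

carry_out([
  [-1,[-31.6,-9.0,-1.5],-0.29],
  [-1,[-31.6,-9.0,-1.5],-0.29],
  [-1,[-31.6,-9.0,-1.5],-0.29],
  [-1,[-31.6,-9.0,-1.5],-0.29],
  [-1,[-31.6,-9.0,-1.5],-0.29],
  [-1,[-31.6,-9.0,-1.5],-0.29],
  [-1,[-31.6,-9.0,-1.5],-0.29],
  [-1,[-31.6,-9.0,-1.5],-0.29],
  [-1,[-31.6,-9.0,-1.5],-0.29],
  [-1,[-31.6,-9.0,-1.5],-0.29],
  [-1,[-31.6,-9.0,-1.5],-0.29],
])

```text
t: 1.48
tool_pos: [0.4343, 0.3504, 0.2205]
eef_rot: [0.0, 1.0, 0.0, -0.0]
force: [0.3, 0.2, -0.4]
gripper_width: 0.094
gripper_force: 0.0
```

```bash
python3 - <<'E'
from h import *
c=cap('wrist','w1')
s=env.read_state();print(s['tool_pos'],s['eef_rot'],s['force'],s['qpos'])
print(np.linalg.inv(c['camera_from_world'])[:3])
h=cv2.cvtColor(c['color'],cv2.COLOR_RGB2HSV);m=cv2.inRange(h,(5,200,120),(18,255,255))
n,l,q,ce=cv2.connectedComponentsWithStats(m)
for i in range(1,n):
    if q[i,4]>100: print(q[i],ce[i],pt(c,*ce[i]),atz(c,*ce[i],.16))
E
```

```text
[0.43440742 0.35028334 0.22049953] [1.75160666e-04 9.99999984e-01 1.85346280e-05 3.38730291e-05] [-0.2377083  -0.28177053 -0.47777275] [ 6.12969765e-01  3.06636609e-01  1.47693635e+00 -8.86725937e-06
  1.35794296e+00 -9.57474367e-01]
[[-8.39579435e-04 -9.62901841e-01 -2.69850587e-01  3.55414153e-01]
 [ 9.99999645e-01 -7.90442273e-04 -2.90756519e-04  3.49501017e-01]
 [ 6.66686766e-05 -2.69850735e-01  9.62902163e-01  4.00822067e-01]]
```

View pics/w1.png

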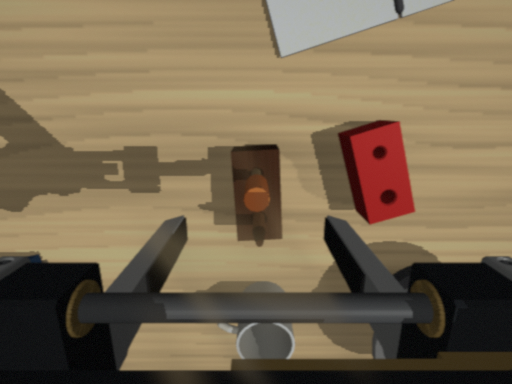

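The wrist view shows the dowel's handle top at (257,199) between the open fingers. The stick is behind it at (259,235), and the red stand is off at (378,170).

```bash
python3 - <<'E'
from h import *
c=ld('wrist')
for u in((257,199),(257,190),(257,207)): print(atz(c,*u,.16),pt(c,*u))
E
```

```text
[0.43263109 0.35128968 0.16      ] [0.43251217 0.35128692 0.1603709 ]
[0.42424023 0.35126733 0.16      ] [0.42407416 0.35126307 0.16058108]
[0.44021804 0.35130988 0.16      ] [0.44023711 0.35131029 0.15994583]
```

carry_out([
  [-1,[0.05,0.05,5],0],
  [-1,[0.05,0.05,8],0],
  [-1,[0.05,0.05,10.5],0],
  [-1,[0.05,0.05,10.5],0],
  [-1,[0.05,0.05,10.5],0],
  [1,[0.05,0.05,10.5],0],
  [1,[0.05,0.05,10.5],0],
  [1,[0.05,0.05,10.5],0],
  [1,[0.05,0.05,10.5],0],
  [1,[0.05,0.05,10.5],0],
  [1,[0.05,0.05,10.5],0],
  [1,[0.05,0.05,10.5],0],
  [1,[0.05,0.05,10.5],0],
  [1,[0.05,0.05,10.5],0],
])

```text
t: 3.28
tool_pos: [0.4341, 0.3506, 0.1155]
eef_rot: [0.0, 1.0, -0.0, -0.0]
force: [-0.1, -0.7, -0.1]
gripper_width: 0.0236
gripper_force: 30.0
```

carry_out([
  [1,[0,0,-4],0],
  [1,[0,0,-9],0],
  [1,[0,0,-15],0],
  [1,[0,0,-15],0],
  [1,[-22.5,-42.8,-15.5],0],
  [1,[-22.5,-42.8,-15.5],0],
  [1,[-22.5,-42.8,-15.5],0],
  [1,[-22.5,-42.8,-15.5],0],
  [1,[-22.5,-42.8,-15.5],0],
  [1,[-22.5,-42.8,-15.5],0],
  [1,[-22.5,-42.8,-15.5],0],
  [1,[-22.5,-42.8,-15.5],0],
  [1,[-22.5,-42.8,-15.5],0],
  [1,[-22.5,-42.8,-15.5],0],
  [1,[-22.5,-42.8,-15.5],0],
  [1,[-22.5,-42.8,-15.5],0],
  [1,[-22.5,-42.8,-15.5],0],
])

```text
t: 5.4
tool_pos: [0.6587, -0.0771, 0.2707]
eef_rot: [0.0, 1.0, -0.0, 0.0]
force: [-0.3, 0.1, -0.4]
gripper_width: 0.0233
gripper_force: 30.0
```

```bash
python3 - <<'E'
from h import *
c=cap('wrist');s=cap('scene');t=cap('top')
f=lambda c,x,y,w,h,k:cv2.resize(cv2.cvtColor(c['color'],cv2.COLOR_RGB2BGR)[y:y+h,x:x+w],None,fx=k,fy=k,interpolation=cv2.INTER_CUBIC)
A=f(c,206,130,100,150,4);B=f(s,180,120,100,150,4)
cv2.imwrite('pics/c3.png',np.hstack([A,B]))
st=env.read_state();print(st['tool_pos'],st['force'])
for X in((.6591,-.0777,.13),(.6591,-.0777,.161)):
  for q in(c,s):
    p=q['camera_from_world']@np.r_[X,1];print(q['mtx'][0,0]*p[0]/-p[2]+q['mtx'][0,2], q['mtx'][1,1]*p[1]/p[2]+q['mtx'][1,2])
E
```

```text
[ 0.65875367 -0.07741863  0.27054718] [ 0.03569055 -0.11043575  0.00920903]
255.24340078289143 179.75178864590129
227.2087985647686 186.95333730519866
255.25698216824463 186.73035755766514
226.73886068494608 178.5468936888059
```

View pics/c3.png

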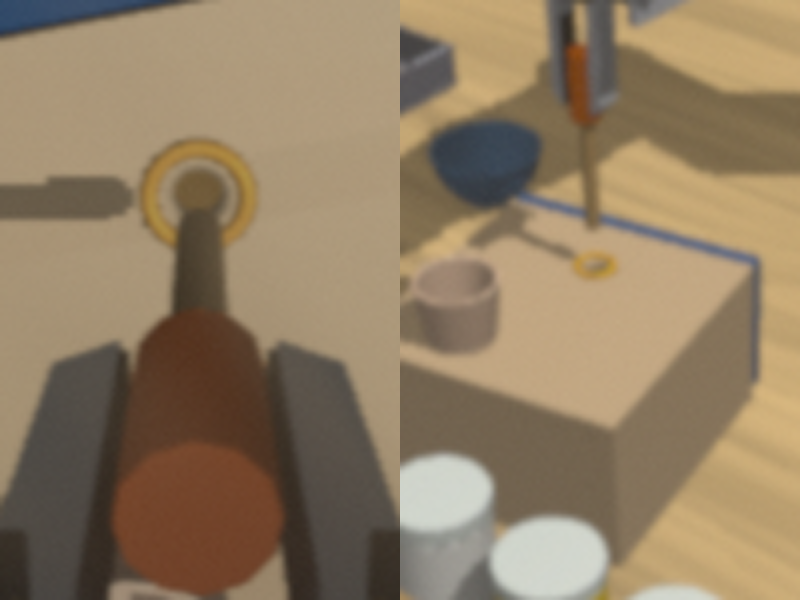

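In the wrist crop the ring is centred at (199,195), and the shaft points into it along column 199. In the scene crop the ring is at (595,264) with the tip directly above it at (593,228). They're aligned to about 1 mm, so I'll lower the dowel carefully.

carry_out([
  [1,[0,0,2],0],
  [1,[0,0,3],0],
  [1,[0,0,3.3],0],
  [1,[0,0,3.4],0],
  [1,[0,0,3.5],0],
  [1,[0,0,3.6],0],
  [1,[0,0,3.65],0],
  [1,[0,0,3.65],0],
])

```text
t: 6.55
tool_pos: [0.6588, -0.0776, 0.234]
eef_rot: [0.0, 1.0, 0.0, -0.0]
force: [0.3, 0.3, 0.3]
gripper_width: 0.0233
gripper_force: 30.0
```

```bash
python3 - <<'E'
from h import *
c=cap('wrist')
f=lambda c,x,y,w,h,k:cv2.resize(cv2.cvtColor(c['color'],cv2.COLOR_RGB2BGR)[y:y+h,x:x+w],None,fx=k,fy=k,interpolation=cv2.INTER_CUBIC)
cv2.imwrite('pics/c4.png',f(c,221,140,70,60,8))
st=env.read_state();print(st['tool_pos'],st['force'])
E
```

```text
[ 0.65879993 -0.0775954   0.23399336] [-0.47123604  0.33686573 -0.01028174]
```

View pics/c4.png

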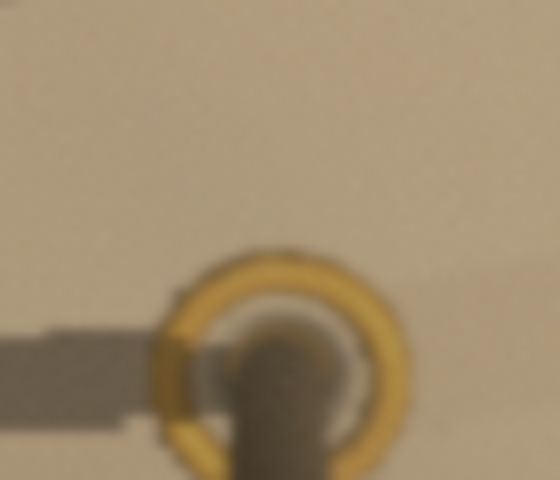

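The dowel is centred in the ring: shaft axis at x≈282 and ring centre at (283,373). I'll go down and feel for the pad.

carry_out([
  [1,[0,0,0.3],0],
  [1,[0,0,0.6],0],
  [1,[0,0,0.9],0],
  [1,[0,0,1.2],0],
  [1,[0,0,1.5],0],
  [1,[0,0,1.6],0],
  [1,[0,0,1.7],0],
  [1,[0,0,1.8],0],
  [1,[0,0,1.9],0],
  [1,[0,0,2.0],0],
  [1,[0,0,2.0],0],
])

```text
t: 7.98
tool_pos: [0.6588, -0.0776, 0.2139]
eef_rot: [0.0, 1.0, -0.0, -0.0]
force: [-0.0, -0.8, -0.7]
gripper_width: 0.0239
gripper_force: 30.0
```

Depth is 21.5 mm with no contact yet.

carry_out([
  [1,[0,0,0.1],0],
  [1,[0,0,0.2],0],
  [1,[0,0,0.3],0],
  [1,[0,0,0.4],0],
  [1,[0,0,0.5],0],
  [1,[0,0,0.5],0],
])

```text
t: 8.72
tool_pos: [0.6588, -0.0776, 0.2089]
eef_rot: [0.0, 1.0, 0.0, -0.0]
force: [0.7, -0.2, -1.2]
gripper_width: 0.0235
gripper_force: 30.0
```

carry_out([
  [1,[0,0,0.1],0],
  [1,[0,0,0.2],0],
  [1,[0,0,0.3],0],
  [1,[0,0,0.4],0],
  [1,[0,0,0.5],0],
  [1,[0,0,0.5],0],
])

```text
t: 9.48
tool_pos: [0.6587, -0.0776, 0.2038]
eef_rot: [0.0, 1.0, 0.0, -0.0]
force: [0.1, -0.0, -1.1]
gripper_width: 0.0237
gripper_force: 30.0
```

carry_out([
  [1,[0,0,0.1],0],
  [1,[0,0,0.2],0],
  [1,[0,0,0.3],0],
  [1,[0,0,0.4],0],
  [1,[0,0,0.5],0],
  [1,[0,0,0.5],0],
])

```text
t: 10.22
tool_pos: [0.6588, -0.0776, 0.1988]
eef_rot: [0.0, 1.0, 0.0, -0.0]
force: [0.3, -0.3, -0.8]
gripper_width: 0.0236
gripper_force: 30.0
```

carry_out([
  [1,[0,0,0.1],0],
  [1,[0,0,0.2],0],
  [1,[0,0,0.3],0],
  [1,[0,0,0.4],0],
  [1,[0,0,0.5],0],
  [1,[0,0,0.5],0],
])

```text
t: 10.98
tool_pos: [0.6589, -0.0776, 0.1945]
eef_rot: [0.0, 1.0, -0.0, 0.0]
force: [-1.9, 0.4, 4.4]
gripper_width: 0.0235
gripper_force: 30.0
```

carry_out([
  [1,[0,0,0.1],0],
  [1,[0,0,0.2],0],
  [1,[0,0,0.3],0],
  [1,[0,0,0.4],0],
  [1,[0,0,0.5],0],
  [1,[0,0,0.5],0],
])

```text
t: 11.72
tool_pos: [0.6589, -0.0776, 0.1896]
eef_rot: [0.0, 1.0, -0.0, 0.0]
force: [-1.7, 0.9, 5.6]
gripper_width: 0.024
gripper_force: 30.0
```

```bash
python3 - <<'E'
from h import *
st=env.read_state();print(st['tool_pos'],st['force'])
c=cap('top')
h=cv2.cvtColor(c['color'],cv2.COLOR_RGB2HSV);m=cv2.inRange(h,(105,150,60),(122,255,255))
v,u=np.nonzero(m[160:230,240:345]);u=u+240;v=v+160
P=np.array([atz(c,a,b,.13) for a,b in zip(u,v)])-[.6591,-.0777,.13]
print(np.percentile(P@[.985,.173,0],[2,50,98]))
E
```

```text
[ 0.65892993 -0.07763488  0.18961311] [-1.72504124  0.89538909  5.57269635]
[-0.07326829 -0.06847838 -0.06427148]
```

carry_out([
  [1,[0,0,0.1],0],
  [1,[0,0,0.2],0],
  [1,[0,0,0.2],0],
  [1,[0,0,0.2],0],
])

```text
t: 12.28
tool_pos: [0.659, -0.0776, 0.1877]
eef_rot: [0.0, 1.0, -0.0, 0.001]
force: [-1.2, -0.5, 6.8]
gripper_width: 0.0236
gripper_force: 30.0
```

```bash
cat > d.py <<'E'
from h import *
st=env.read_state();print(st['tool_pos'],st['force'])
c=cap('top')
h=cv2.cvtColor(c['color'],cv2.COLOR_RGB2HSV);m=cv2.inRange(h,(105,150,60),(122,255,255))
v,u=np.nonzero(m[160:270,240:345]);u=u+240;v=v+160
P=np.array([atz(c,a,b,.13) for a,b in zip(u,v)])-[.6591,-.0777,.13]
print(np.percentile(P@[.985,.173,0],[2,50,98]))
E
python3 d.py
```

```text
[ 0.65895104 -0.07762742  0.18773006] [-1.19824478 -0.53454052  6.80241299]
[-0.07384664 -0.06818351 -0.06369316]
```

carry_out([
  [1,[0,0,0.05],0],
  [1,[0,0,0.1],0],
  [1,[0,0,0.15],0],
  [1,[0,0,0.15],0],
  [1,[0,0,0.15],0],
])

```text
t: 12.95
tool_pos: [0.659, -0.0776, 0.1861]
eef_rot: [0.0, 1.0, -0.0, 0.0]
force: [-0.9, -0.8, 5.2]
gripper_width: 0.0234
gripper_force: 30.0
```

```bash
python3 d.py
```

```text
[ 0.65895933 -0.07763384  0.18608154] [-0.94631435 -0.7897174   5.18451721]
[-0.08457861 -0.08085839 -0.07772503]
```

The drawer is springing out, so I hold.

carry_out([
  [1,[0,0,0],0],
  [1,[0,0,0],0],
  [1,[0,0,0],0],
  [1,[0,0,0],0],
  [1,[0,0,0],0],
  [1,[0,0,0],0],
  [1,[0,0,0],0],
  [1,[0,0,0],0],
  [1,[0,0,0],0],
  [1,[0,0,0],0],
  [1,[0,0,0],0],
  [1,[0,0,0],0],
])

```text
t: 14.5
tool_pos: [0.6589, -0.0777, 0.1861]
eef_rot: [0.0, 1.0, -0.0, 0.0]
force: [-0.7, 0.6, 5.2]
gripper_width: 0.0239
gripper_force: 30.0
```

```bash
python3 d.py
```

```text
[ 0.65894319 -0.07766692  0.18608609] [-0.74938912  0.5804221   5.18732967]
[-0.10980377 -0.10651873 -0.1036943 ]
```

carry_out([
  [1,[0,0,0],0],
  [1,[0,0,0],0],
  [1,[0,0,0],0],
  [1,[0,0,0],0],
  [1,[0,0,0],0],
  [1,[0,0,0],0],
])

```text
t: 15.3
tool_pos: [0.6589, -0.0776, 0.1861]
eef_rot: [0.0, 1.0, -0.0, 0.0]
force: [-0.6, -0.9, 5.4]
gripper_width: 0.0235
gripper_force: 30.0
```

```bash
python3 d.py; python3 - <<'E'
from h import *
c=ld('top')
cv2.imwrite('pics/c5.png',cv2.resize(cv2.cvtColor(c['color'],cv2.COLOR_RGB2BGR)[110:240,235:365],None,fx=4,fy=4,interpolation=cv2.INTER_CUBIC))
E
```

```text
[ 0.6589456  -0.0776368   0.18607274] [-0.58777461 -0.8624966   5.38739576]
[-0.10980377 -0.10651873 -0.1036943 ]
```

View pics/c5.png

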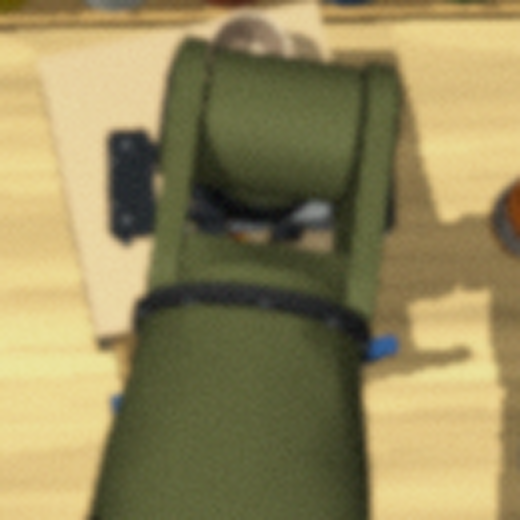

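The blue board is out (right end at (380,348), left end at (117,403)) and at rest. Now the dowel goes back.

carry_out([
  [1,[0,0,-2],0],
  [1,[0,0,-4],0],
  [1,[0,0,-6],0],
  [1,[0,0,-8.5],0],
  [1,[0,0,-8.5],0],
  [1,[22.5,42.8,-8.5],0],
  [1,[22.5,42.8,-8.5],0],
  [1,[22.5,42.8,-8.5],0],
  [1,[22.5,42.8,-8.5],0],
  [1,[22.5,42.8,-8.5],0],
  [1,[22.5,42.8,-8.5],0],
  [1,[22.5,42.8,-8.5],0],
  [1,[22.5,42.8,-8.5],0],
  [1,[22.5,42.8,-8.5],0],
  [1,[22.5,42.8,-8.5],0],
  [1,[22.5,42.8,-8.5],0],
  [1,[22.5,42.8,-8.5],0],
  [1,[22.5,42.8,-8.5],0],
])

```text
t: 17.6
tool_pos: [0.4344, 0.3502, 0.2704]
eef_rot: [0.001, 1.0, 0.0, 0.0]
force: [-0.3, 0.3, -0.1]
gripper_width: 0.0238
gripper_force: 30.0
```

carry_out([
  [1,[0,0,5],0],
  [1,[0,0,9],0],
  [1,[0,0,10.5],0],
  [1,[0,0,10.8],0],
  [1,[0,0,11.0],0],
  [1,[0,0,11.2],0],
  [1,[0,0,11.4],0],
  [1,[0,0,11.6],0],
  [1,[0,0,11.6],0],
])

```text
t: 18.73
tool_pos: [0.4341, 0.3505, 0.1543]
eef_rot: [0.0, 1.0, -0.0, -0.0]
force: [-0.3, -0.4, -0.9]
gripper_width: 0.0239
gripper_force: 30.0
```

carry_out([
  [1,[0,0,1],0],
  [1,[0,0,2],0],
  [1,[0,0,3],0],
  [1,[0,0,3.4],0],
  [1,[0,0,3.7],0],
  [1,[0,0,3.7],0],
])

```text
t: 19.48
tool_pos: [0.4341, 0.3506, 0.1174]
eef_rot: [0.0, 1.0, 0.0, 0.0]
force: [0.6, -1.4, -1.3]
gripper_width: 0.0235
gripper_force: 30.0
```

carry_out([
  [-1,[0,0,0],0],
  [-1,[0,0,0],0],
  [-1,[0,0,0],0],
  [-1,[0,0,0],0],
  [-1,[0,0,0],0],
  [-1,[0,0,0],0],
  [-1,[0,0,-3],0],
  [-1,[0,0,-6],0],
  [-1,[0,0,-11],0],
  [-1,[0,0,-11],0],
  [-1,[0,0,-11],0],
  [-1,[0,0,-11],0],
])

```text
t: 20.98
tool_pos: [0.4338, 0.3503, 0.2261]
eef_rot: [0.0, 1.0, -0.001, -0.001]
force: [-0.1, 0.9, 0.3]
gripper_width: 0.094
gripper_force: 0.0
```

```bash
python3 d.py;python3 - <<'E'
from h import *
t=ld('top');w=cap('wrist')
f=lambda c,x,y,w,h,k:cv2.resize(cv2.cvtColor(c['color'],cv2.COLOR_RGB2BGR)[y:y+h,x:x+w],None,fx=k,fy=k,interpolation=cv2.INTER_CUBIC)
A=f(t,240,110,100,150,4);B=f(w,200,120,130,150,3)
cv2.imwrite('pics/c6.png',np.hstack([A,cv2.copyMakeBorder(B,0,150,0,0,cv2.BORDER_CONSTANT)]))
E
```

```text
[0.43379518 0.35032475 0.22614824] [-0.10673501  0.85973437  0.29279795]
[-0.11404488 -0.10934958 -0.10463876]
```

View pics/c6.png

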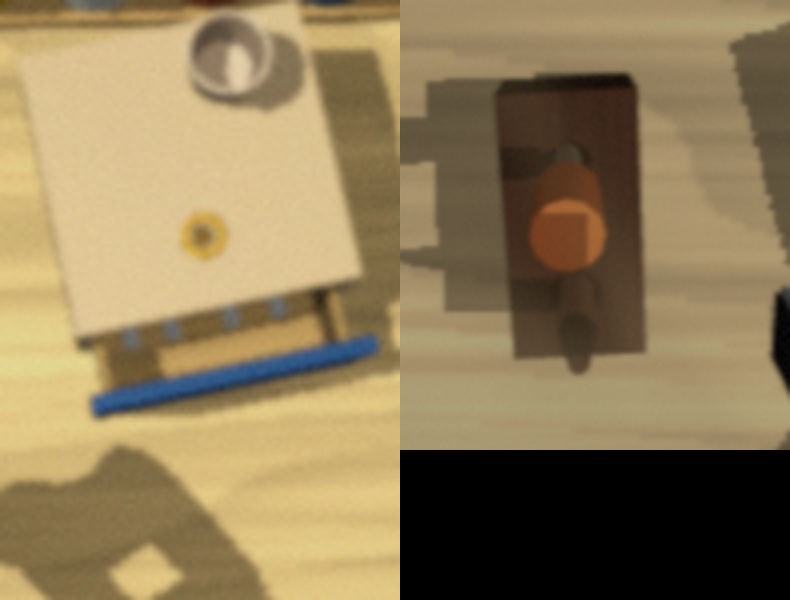

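The drawer is sprung out: the blue board is at (237,375), about 45 mm out. The dowel stands back in its hole with its handle at (568,235). I'll hook the board with closed fingers.

carry_out([
  [1,[-14.6,-44.2,0],-0.17],
  [1,[-14.6,-44.2,0],-0.17],
  [1,[-14.6,-44.2,0],-0.17],
  [1,[-14.6,-44.2,0],-0.17],
  [1,[-14.6,-44.2,0],-0.17],
  [1,[-14.6,-44.2,0],-0.17],
  [1,[-14.6,-44.2,0],-0.17],
  [1,[-14.6,-44.2,0],-0.17],
  [1,[-14.6,-44.2,0],-0.17],
  [1,[-14.6,-44.2,0],-0.17],
  [1,[-14.6,-44.2,0],-0.17],
  [1,[-14.6,-44.2,0],-0.17],
  [1,[-14.6,-44.2,0],-0.17],
  [1,[-14.6,-44.2,0],-0.17],
  [1,[-14.6,-44.2,0],-0.17],
])

```text
t: 22.95
tool_pos: [0.5798, -0.0915, 0.2274]
eef_rot: [-0.084, 0.996, 0.0, -0.0]
force: [0.3, -0.6, -0.2]
gripper_width: 0.0005
gripper_force: 0.0
```

```bash
python3 - <<'E'
from h import *
w=cap('wrist','w2')
E
```

```text
(no output)
```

View pics/w2.png

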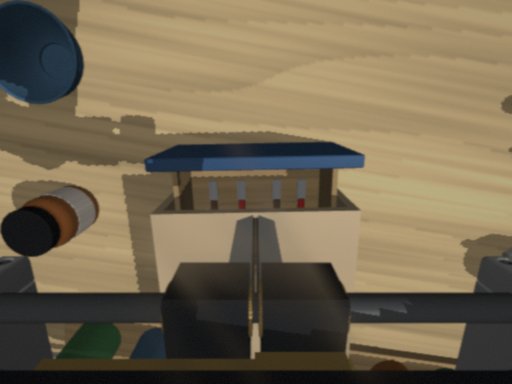

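The board is square in view, from (150,160) to (360,158), with the fingers over the gap. I'll descend into it.

carry_out([
  [1,[0,0,5],0],
  [1,[0,0,8],0],
  [1,[0,0,9.5],0],
  [1,[0,0,10.5],0],
  [1,[0,0,11.5],0],
  [1,[0,0,12.5],0],
  [1,[0,0,13],0],
  [1,[0,0,13],0],
])

```text
t: 24.0
tool_pos: [0.5797, -0.0915, 0.0973]
eef_rot: [-0.084, 0.996, 0.0, -0.0]
force: [-0.3, -0.2, -0.2]
gripper_width: 0.0003
gripper_force: 0.0
```

carry_out([
  [1,[0.6,0,0],0],
  [1,[1.2,0,0],0],
  [1,[1.6,0,0],0],
  [1,[2,0,0],0],
  [1,[2.4,0,0],0],
  [1,[2.8,0,0],0],
  [1,[3.2,0,0],0],
  [1,[3.6,0,0],0],
  [1,[4.0,0,0],0],
  [1,[4.4,0,0],0],
  [1,[4.8,0,0],0],
  [1,[5.2,0,0],0],
  [1,[5.6,0,0],0],
  [1,[6.0,0,0],0],
  [1,[6.4,0,0],0],
  [1,[6.8,0,0],0],
  [1,[7.2,0,0],0],
  [1,[7.6,0,0],0],
  [1,[7.6,0,0],0],
])

```text
t: 26.38
tool_pos: [0.5049, -0.1043, 0.0974]
eef_rot: [-0.084, 0.996, 0.0, 0.0]
force: [6.6, -1.5, -2.4]
gripper_width: 0.0004
gripper_force: 3.0
```

```bash
python3 d.py
```

```text
[ 0.50494543 -0.10432506  0.09742264] [ 6.56937194 -1.45936334 -2.42416589]
[-0.17387015 -0.17303022 -0.17219029]
```

carry_out([
  [1,[0.1,0,0],0],
  [1,[0.2,0,0],0],
  [1,[0.2,0,0],0],
  [1,[0.2,0,0],0],
])

```text
t: 26.92
tool_pos: [0.5048, -0.1044, 0.0975]
eef_rot: [-0.085, 0.996, -0.0, 0.003]
force: [22.0, 1.1, -11.0]
gripper_width: 0.0004
gripper_force: 10.7
```

It's at its stop. I'll back off, rise and check.

carry_out([
  [1,[-0.6,0,0],0],
  [1,[-1.4,0,0],0],
  [1,[-1.6,0,0],0],
  [1,[-1.6,0,-3],0],
  [1,[-1.6,0,-7],0],
  [1,[-1.6,0,-12],0],
  [1,[-1.6,0,-15],0],
  [1,[-1.6,0,-15],0],
  [1,[-1.6,25,-15],0],
  [1,[-1.6,25,-15],0],
  [1,[-1.6,25,-15],0],
  [1,[-1.6,25,-15],0],
  [1,[-1.6,25,-15],0],
  [1,[-1.6,25,-15],0],
  [1,[-1.6,25,-15],0],
])

```text
t: 28.8
tool_pos: [0.4767, 0.1432, 0.247]
eef_rot: [-0.084, 0.996, -0.0, -0.0]
force: [0.0, -0.9, -0.9]
gripper_width: 0.0004
gripper_force: 0.0
```

```bash
python3 d.py;python3 - <<'E'
from h import *
t=ld('top')
cv2.imwrite('pics/t9.png',cv2.resize(cv2.cvtColor(t['color'],cv2.COLOR_RGB2BGR),(800,600),interpolation=cv2.INTER_CUBIC))
E
```

```text
[0.47673527 0.14323054 0.24697098] [ 0.01533478 -0.94202355 -0.87951998]
[-0.1739288  -0.17165447 -0.1689803 ]
```

View pics/t9.png

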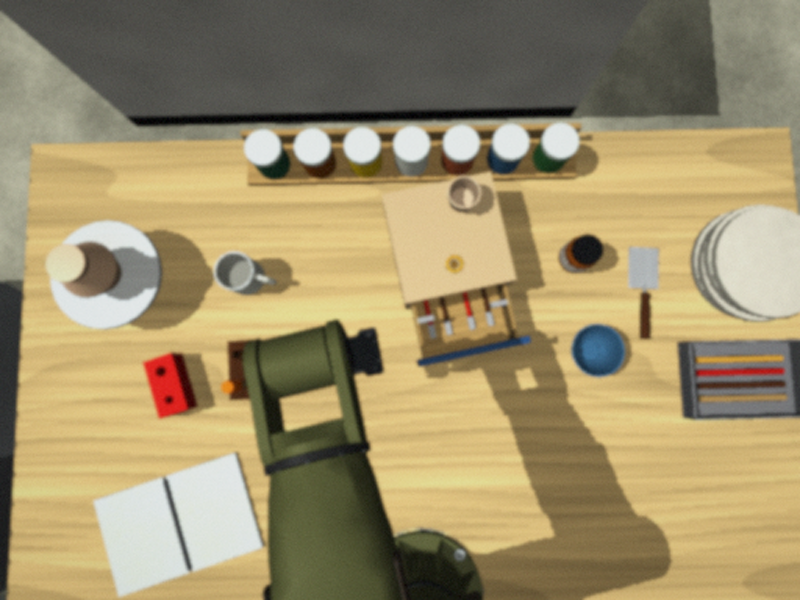

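The drawer is about 110 mm open (board from (420,360) to (528,340)). The dowel is in its stand at (228,387), and everything else is where it was.

```bash
python3 -c "
from station import env
print(env.hand_in())"
```

```text
the job is handed in; nothing more can be done
None
```

I pressed the catch gently with the dowel until the drawer sprang out, put the dowel back in its stand, and pulled the drawer open to its stop at about 110 mm; nothing else looks moved, and the job is handed in, with no verdict returned.

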